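# Hold the slide box open beside its white reference card

## Robot

A 6-joint arm with a two-finger parallel gripper is mounted at the origin on a cart in front of the work surface, level with it; the furniture and walls round the work are solid. World frame = base frame: x ahead of the robot, y to its left, z up, the work surface at z = 0. Lengths are in m, angles in rad, forces in N, time in s.
With the tool pointing down it reaches from about 0.325 to 0.85 m from the base axis. Payload 4.4 kg.
Tool frame: the origin (TCP) lies midway between the tips of the shut fingers; the grasp point (between the pads) lies 19 mm behind it (grasp_offset is the distance from the TCP to the grasp point, in m); z points along the fingers, y is the line along which they close (so a half turn about z gives the same grasp; the last joint's range is limited). The gripper opens to 94 mm and grips with 3 to 60 N. Pads are 16 mm wide; open, the fingers measure 119 mm over their backs; the gripper's body (75 mm by 177 mm) begins 78 mm behind the grasp point.
Start: joints at [-1.401, 0.207, 1.542, -0, 1.393, -0.15], TCP at [0.181, -0.546, 0.205] pointing down, gripper open.
Joint ranges: [-2.73, 2.73], [-0.86, 2.22], [0.23, 2.46], [-1.11, 4.25], [0.08, 2.63], [-2.82, 2.82]. Speed limits (rad/s): [2.79, 2.79, 3.14, 3.14, 3.14, 3.14].

## Interface

Orientations are given as a unit quaternion [w, x, y, z].
In Python, from workcell import * gives the robot as it stands. The module is installed in compiled form; this text tells all that it offers. Calls block until the motion is done:
- move_pose(position, orientation): joint-space move of the TCP to a pose.
- servo_line(position, ori=None, rate=0.15): straight line of the TCP; ori=None keeps the orientation; rate is the mean speed in m/s.
- move_j(angles): joint-space move.
- move_gripper(opening, grip_force=None): finger opening in m; grip_force is the grip in N (None keeps the last); returns when the fingers have stopped.
- sleep(seconds).
- inverse_kinematics(position, orientation): joint angles nearest the present ones, or None.
- get_obs(): the state.
- get_image(name): name is "scene" or "top" or "wrist"; returns the picture (384x512x3 uint8, blue, green, red); there is no depth.
- camera_params(name): a dict with "intrinsics" (3x3 intrinsics, pixels), "dist_coeffs" ([k1, k2, p1, p2, k3] as OpenCV has them; the pictures are not rectified), "position" and "rotation" of the camera in the world. Camera axes: x right, y down, z forward; pixel columns grow to the right and rows downward; lengths in m; the calibration is good to about 2 mm. A picture is of the moment at which its call begins: read the wrist's pose just before it. camera_params takes no time and is no camera call; for the wrist camera it gives the pose at the moment of the call.
A pose or a line that the arm cannot do raises IKError and nothing moves.
- sign_off(): hands the job in; it is judged then, once.
The state is a dict: "t": time; "qpos": joint angles; "qvel": joint speeds; "tau": joint torques, N m; "ee_pos": TCP position; "orientation": TCP orientation; "force": force on the tool from outside, world axes, zero at the start; "wrist_torque": the same for the moment, N m; "gripper_width": finger opening in m; "grip_force": force on a finger pad.
Only numpy, scipy, OpenCV 4.12 (cv2) and the standard library are available. Lean on these libraries where they do the work, as an engineer would, in place of code of your own. Each camera call takes 0.05 s, during which the arm holds its last target. There are 200 camera calls.

## Task

I want to photograph the slides in the brown wooden box, with the white reference card in the picture. First take the card out of its grey stand, turn it round and set it fully home in the slot again, about where it stood, with its white face towards your side of the desk, and let go of it. Then raise the box's lid by its brass pull to 60 degrees from shut and finish while still holding it there, quite still, because the lid falls shut if you let go; leave everything else on the desk where it is.

Things in the scene. Friction and masses are not known exactly. Their poses are not given: they have to be found in the camera images.
- card_stand: Grey plastic stand fixed to the desk: base 70 (x) x 100 (y) x 6 mm, slot along its own y between two rails 60 mm long, open at both ends. Origin: centre of the underside, on the desk. Its own -x faces the robot's side of the desk, a little to the right (yaw 0.42 to 0.62 rad).
- slot_floor (a point): Centre of the slot's floor, 6 mm above the desk; axes as the stand's. The slot is 12 mm wide up to 28 mm above the desk, then a flared mouth, about 19 mm wide, ends 35 mm above the desk.
- card: Stiff card 8 mm thick (own x), 80 mm wide (own y), 105 mm high (own z), about 50 g, standing upright and loose in the slot. Origin: centre of its bottom edge. Its -x face is plain black, its +x face white with three grey patches; at the start black looks to the robot's side. Pinch its top edge across the thickness, from above.
- card_white (a point): Centre of the card's white face: 4 mm along the card's own +x and 52.5 mm above its bottom edge.
- slide_box: Brown wooden slide box, 89 (x) x 99 (y) x 32 mm with its lid, fixed to the desk. Origin: centre of the underside. Its own -x is the front, towards the robot (yaw within 0.35 rad); lid hinged along y at the back. Slides lie inside.
- slide_box_lid (a joint): Lid angle in rad, 0 shut, grows as it opens (60 degrees = 1.047); stops at 1.83. Almost free hinge, no spring: falls shut by its weight (under 0.2 kg) when let go below about 1.5 rad.
- lid_hinge (a point): Point on the hinge axis at mid width, at the box's back: 45 mm behind the box's origin, 26 mm above the desk; axes as the box's. (A tall fixed microscope stands to the left of the work, its eyepieces near x 0.42, y 0.24 m, over 0.3 m high: swing past it close to the base.)
- lid_pull (a point): Middle of the bail's bar. Lid shut: 29 mm above the desk, 125 mm in front of the hinge axis and 3 mm above it; it swings about the hinge with the lid. At 60 degrees: 60 mm in front of the hinge and 110 mm above it. Pinch the bar across, from above, one finger in the gap; open no more than about 35 mm, or that finger lands on the box. The bar can turn between the fingers.
- bail: The lid's pull, part of the lid: a round brass bar 10 mm thick, 50 mm long, parallel to the hinge (own y), carried by two 6 mm side arms 60 mm apart so that its centre is 36 mm in front of the lid's front edge; open gap of 31 mm between bar and box. Origin: on the hinge axis; own x points from bar to hinge, own z is the lid's upward normal.
- usb_stick: Bystander, loose, not to be moved: black USB stick with a metal plug, 17x49x8 mm, lying. Origin: centre of the underside.
- tape_roll: Bystander, loose, not to be moved: roll of yellowish tape, 60 mm across, 15 mm high, lying flat. Origin: centre of the underside.
- glass_dish: Bystander, loose, not to be moved: small shallow clear dish, 40 mm across, 6 mm high. Origin: centre of the underside.
- objective_can_2: Bystander, loose, not to be moved: amber can with black lid, 40 mm across, 42 mm high, standing. Origin: centre of the underside.
- oil_bottle: Bystander, loose, not to be moved: small white dropper bottle with black top, 29 mm across, 76 mm high, standing. Origin: centre of the underside.
- lens_brush: Bystander, loose, not to be moved: wooden lens brush, 15x129x7 mm, lying. Origin: centre of the underside.
There are look-alikes about, which are no part of the job. Leave any green look-alike of the card alone.

How it is judged:
On the way, in this order (a step that is already met when the one before it is completed fails the run):
1. the card is out of the slot, above the stand (z of card in the frame of slot_floor above 0.035 m), for 0.1 s.
2. the card stands fully home in the slot, white face to the robot's side, let go, lid still shut (x of card_white in the frame of card_stand below 0 m and angle between the x axis of card and the x axis of card_stand, either way round below 0.2 rad and angle between card's own z axis and vertical below 0.25 rad and z of card in the frame of slot_floor between -0.003 and 0.004 m and y of card in the frame of slot_floor between -0.02 and 0.02 m and x of card in the frame of slot_floor between -0.005 and 0.005 m and contact force between card and the arm below 0.05 N and contact force between card and the fingers below 0.05 N and value of joint slide_box_lid below 0.1 rad), for 0.2 s.
3. the lid is held at 60 degrees (value of joint slide_box_lid between 0.9425 and 1.1519 rad and contact force between the fingers and bail above 0.1 N and velocity of joint slide_box_lid between -0.1 and 0.1 rad/s), for 0.5 s.
At the end, for the whole second after the job is handed in: The lid is held still (under 0.1 rad/s) by its pull in the fingers at 60 degrees +-6; the card stands let go in the slot, white face to the robot's side, within 4 mm of the slot floor, upright within 0.25 and square within 0.2 rad, within 20 mm of the slot's middle lengthways (all of step 3 and x of card_white in the frame of card_stand below 0 m and angle between the x axis of card and the x axis of card_stand, either way round below 0.2 rad and angle between card's own z axis and vertical below 0.25 rad and z of card in the frame of slot_floor between -0.003 and 0.004 m and y of card in the frame of slot_floor between -0.02 and 0.02 m and x of card in the frame of slot_floor between -0.005 and 0.005 m and contact force between card and the arm below 0.05 N and contact force between card and the fingers below 0.05 N); the arm keeps its last pose, push and grip.
It fails at once if a bystander was moved by more than 30 mm (distance of any of usb_stick, tape_roll, glass_dish, objective_can_2, oil_bottle, lens_brush from where it was at the start of the episode above 0.03 m).
It also fails if it takes over 72 s, if anything falls off the work surface, if the arm or the gripper's body presses on something with over 40 N, if the wrist force passes 120 N, or if a joint passes its speed limit or range.

## Working session

There is one attempt and no reset: what is moved stays moved. The work goes in short steps, each a Python script; the robot and the scene stay as the last script left them, time stands still between calls to the robot, and variables do not carry over. Pictures are saved under pics/ and viewed, at most 10 in all, crops included, and the job is handed in when it is done.

```bash
mkdir -p pics
python3 - <<'E'
from workcell import *
import cv2,numpy as np
np.set_printoptions(precision=4,suppress=True)
for n in("top","scene"):
    cv2.imwrite(f"pics/{n}0.png",cv2.resize(get_image(n),(800,600),interpolation=cv2.INTER_CUBIC))
    print(n,camera_params(n))
o=get_obs();print(o)
E
```

```text
top {'intrinsics': array([[478.5131,   0.    , 257.2548],
       [  0.    , 478.5131, 192.5602],
       [  0.    ,   0.    ,   1.    ]]), 'dist_coeffs': array([0.0051, 0.    , 0.    , 0.    , 0.    ]), 'position': array([ 0.4019, -0.2418,  1.0717]), 'rotation': array([ 0.0264, -0.7047,  0.7085, -0.0276])}
scene {'intrinsics': array([[389.8786,   0.    , 256.2677],
       [  0.    , 389.8786, 192.8585],
       [  0.    ,   0.    ,   1.    ]]), 'dist_coeffs': array([-0.1072,  0.    ,  0.    ,  0.    ,  0.    ]), 'position': array([-0.2106, -0.729 ,  0.5907]), 'rotation': array([-0.4348,  0.769 , -0.4091,  0.2285])}
{'t': 0.1, 'qpos': array([-1.4005,  0.2073,  1.5428, -0.    ,  1.3935, -0.1505]), 'qvel': array([-0.0012, -0.0013, -0.004 , -0.0021, -0.    ,  0.0004]), 'tau': array([ -0.0003, -37.1863, -28.2294,   0.0699,   0.0311,  -0.0001]), 'ee_pos': array([ 0.1812, -0.5449,  0.2044]), 'orientation': array([-0.001 ,  0.9872,  0.1597, -0.    ]), 'force': array([ 0.6873, -0.1693, -0.1511]), 'wrist_torque': array([-0.0002, -0.0084,  0.0215]), 'grip_force': 0.0, 'gripper_width': 0.09418589464696692}
```

View pics/top0.png

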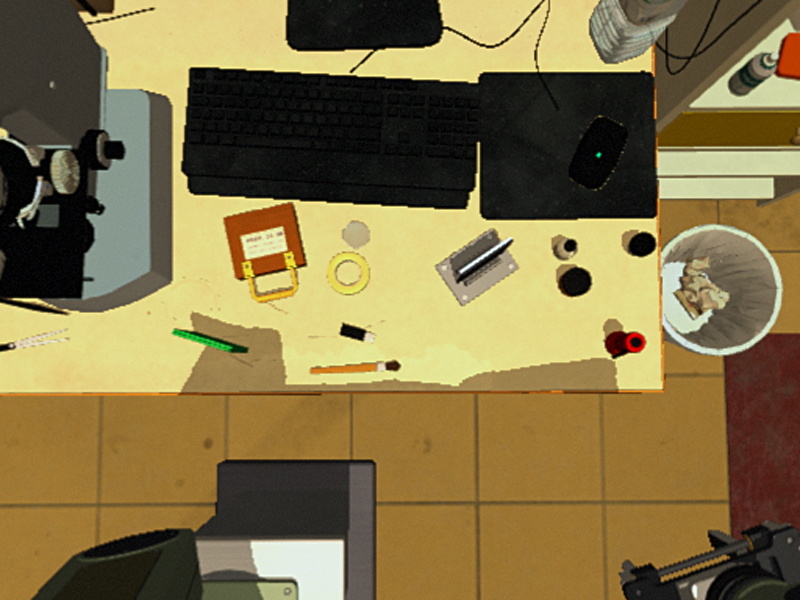

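View pics/scene0.png

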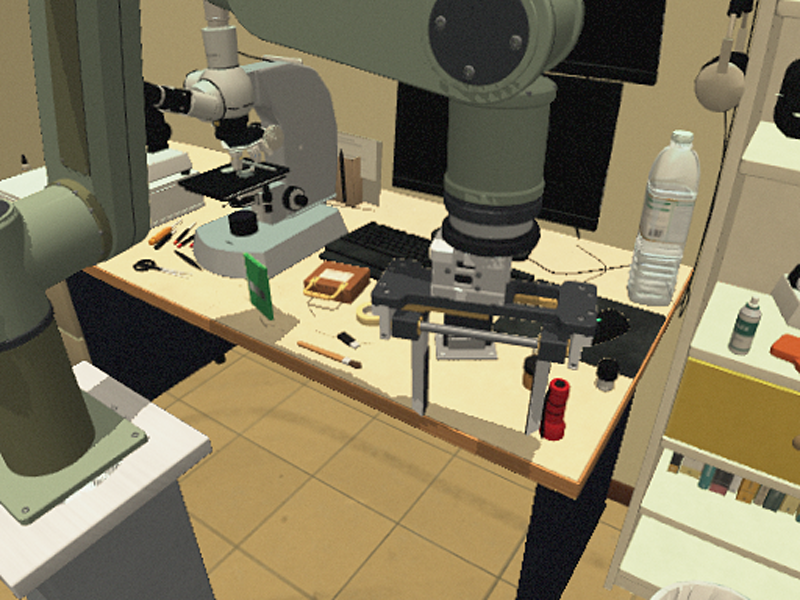

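The top view shows the grey stand at about (478,267) with the black and white card in it at (485,258), and the brown box at (265,245) with its brass bail bar at (274,294). The scene view shows the same layout, with the arm in front of the stand.
Card candidates are the green card at (210,341), the look-alike to leave alone, and the card in the grey stand at (485,258), which I choose. For the box, the only brown box with a brass bail is at (265,245).
Next I crop both closely.

```bash
cat > h.py <<'E'
from workcell import *
import cv2,numpy as np
from scipy.spatial.transform import Rotation as R
np.set_printoptions(precision=4,suppress=True)
def ray(name,px,P=None):
    c=P or camera_params(name)
    u=cv2.undistortPoints(np.array([[px]],float),c["intrinsics"],c["dist_coeffs"])[0,0]
    r=c["rotation"]; M=R.from_quat(np.roll(r,-1)).as_matrix() if np.size(r)==4 else np.array(r)
    return np.array(c["position"]),M@np.array([u[0],u[1],1.])
def at(name,px,z,P=None):
    p,d=ray(name,px,P); return p+d*(z-p[2])/d[2]
def down(yaw):  # tool down, tool y (closing line) at world angle yaw
    y=np.array([np.cos(yaw),np.sin(yaw),0]);z=np.array([0,0,-1.])
    return np.roll(R.from_matrix(np.c_[np.cross(y,z),y,z]).as_quat(),1)
E
python3 - <<'E'
from h import *
im=get_image("top")
# native crops: stand x 270..340,y 140..200 ; box x 135..205,y 122..200
a=cv2.resize(im[140:200,272:338],None,fx=6,fy=6,interpolation=cv2.INTER_CUBIC)
b=cv2.resize(im[125:200,135:201],None,fx=6,fy=6,interpolation=cv2.INTER_CUBIC)
h=max(a.shape[0],b.shape[0]);a=cv2.copyMakeBorder(a,0,h-a.shape[0],0,0,cv2.BORDER_CONSTANT)
cv2.imwrite("pics/crop.png",np.hstack([a,b]))
for n,p,z in[("stand",(306,171),.006),("card",(310,165),.11),("bail",(175,188),.029)]:print(n,at("top",p,z))
E
```

```text
stand [ 0.5313 -0.3532  0.006 ]
card [ 0.5309 -0.3506  0.11  ]
bail [ 0.4926 -0.0639  0.029 ]
```

View pics/crop.png

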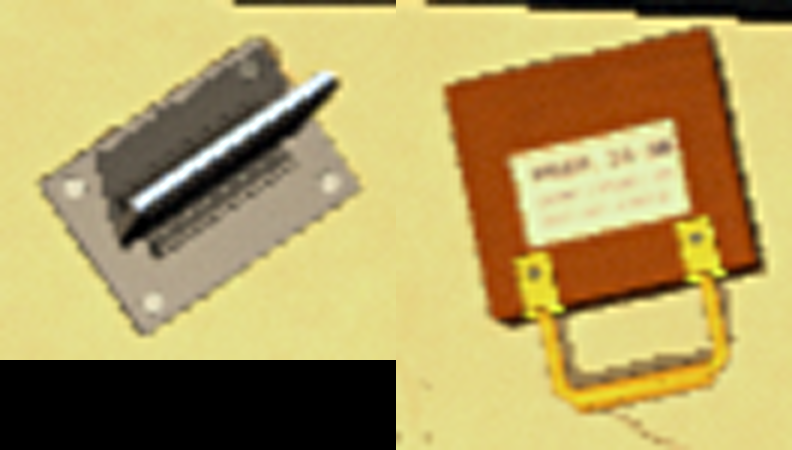

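The close crop (6x) shows the stand base corners at (40,180), (265,38), (360,188) and (145,335), and the card's top edge running from (133,209) to (336,75) with its black face towards the robot. The box lid corners are at (447,87), (710,28), (760,265) and (498,322), and the bar's middle is at about (650,388). The choice of card is confirmed.

Run:
```python
from h import *
s=lambda p:(p[0]/6+272-.4,p[1]/6+140-.4)
b=lambda p:((p[0]-396)/6+135-.4,p[1]/6+125-.4)
S=np.array([at("top",s(p),.006) for p in[(40,180),(265,38),(360,188),(145,335)]])
C=np.array([at("top",s(p),.111) for p in[(133,209),(336,75)]])
yw=lambda v:np.arctan2(v[1],v[0])
print("stand",S.mean(0),[np.linalg.norm(S[i]-S[i-1]) for i in range(4)],"yaw from sides",yw(S[1]-S[0])+np.pi/2,yw(S[2]-S[3])+np.pi/2,yw(S[1]-S[2]),yw(S[0]-S[3]))
print("card",C.mean(0),np.linalg.norm(C[1]-C[0]),yw(C[1]-C[0])+np.pi/2)
B=np.array([at("top",b(p),.032) for p in[(447,87),(710,28),(760,265),(498,322)]])
print("box",B,B.mean(0),[np.linalg.norm(B[i]-B[i-1]) for i in range(4)],"yaw",yw(B[1]-B[0])+np.pi/2,yw(B[2]-B[3])+np.pi/2,yw(B[0]-B[3]),yw(B[1]-B[2]))
y=np.mean([yw(B[1]-B[0])+np.pi/2,yw(B[2]-B[3])+np.pi/2,yw(B[0]-B[3]),yw(B[1]-B[2])])
print("bar",at("top",b((650,388)),.029),"pred",B.mean(0)-80*1e-3*np.array([np.cos(y),np.sin(y),0]),y)
for p,z in[((172,330),.11),((247,352),.11),((247,352),0)]:print("green",at("top",np.array(p)/1.5625,z))
for p in[(565,247),(575,280),(641,243)]:print("bottles",at("top",np.array(p)/1.5625,.06))
# candidate joint solutions
for nm,pos,yy in[("card",[.53,-.35,.16],.52),("bar",[.49,-.064,.06],y)]:
  for k in(0,np.pi): print(nm,k,inverse_kinematics(pos,down(yy+k)))
w=camera_params("wrist");print(w["position"],w["rotation"],get_obs()["ee_pos"])
```

```text
stand [ 0.5326 -0.3518  0.006 ] [np.float64(0.06987542808616823), np.float64(0.10014598881696662), np.float64(0.06654836984925104), np.float64(0.09766739645182214)] yaw from sides 0.5596328345606163 0.5935279611667845 0.5478218182818184 0.5846614900515616
card [ 0.5343 -0.352   0.111 ] 0.08253959856007387 0.5789734192832696
box [[ 0.6006  0.0064  0.032 ]
 [ 0.622  -0.0897  0.032 ]
 [ 0.5344 -0.1084  0.032 ]
 [ 0.514  -0.0132  0.032 ]] [ 0.5677 -0.0512  0.032 ] [np.float64(0.08877693946799539), np.float64(0.09846364404555252), np.float64(0.08958120187097023), np.float64(0.09734899757100977)] yaw 0.21919635081046462 0.21096390746196092 0.22291418648229833 0.21040099968098588
bar [ 0.4898 -0.0681  0.029 ] pred [ 0.4896 -0.0683  0.032 ] 0.21586886110892745
green [0.4395 0.0522 0.11  ]
green [ 0.4108 -0.0444  0.11  ]
green [ 0.4118 -0.0218  0.    ]
bottles [ 0.5519 -0.4665  0.06  ]
bottles [ 0.5065 -0.4791  0.06  ]
bottles [ 0.5568 -0.5704  0.06  ]
card 0 [-0.7198  0.3691  1.4311 -0.      1.3414 -1.2398]
card 3.141592653589793 [-0.7198  0.3691  1.4311 -0.      1.3414  1.9018]
bar 0 [-0.3052  0.2129  1.8668 -0.      1.0619 -0.5211]
bar 3.141592653589793 [-0.3052  0.2129  1.8668 -0.      1.0619  2.6205]
[ 0.2578 -0.5207  0.3846] [ 0.1124  0.8031 -0.5794 -0.0817] [ 0.1812 -0.5451  0.2046]
```

Sizes and the predicted bar position agree to within 3 mm. I move over the card and check the stand with the wrist camera.

Run:
```python
from h import *
move_gripper(.05,grip_force=12)
move_pose([.5326,-.3518,.20],down(.571)); sleep(.3)
P=camera_params("wrist");im=get_image("wrist")
import pickle;pickle.dump(P,open("P.pkl","wb"));cv2.imwrite("w.png",im)
cv2.imwrite("pics/w1.png",cv2.resize(im,(800,600),interpolation=cv2.INTER_CUBIC))
o=get_obs();print(o["t"],o["ee_pos"],o["qpos"],P)
```

```text
2.8167 [ 0.5322 -0.3524  0.2001] [-0.7203  0.343   1.3811 -0.      1.4174 -1.2902] {'intrinsics': array([[292.2526,   0.    , 259.4576],
       [  0.    , 292.2526, 189.2922],
       [  0.    ,   0.    ,   1.    ]]), 'dist_coeffs': array([-0.0467,  0.    ,  0.    ,  0.    ,  0.    ]), 'position': array([ 0.489 , -0.2854,  0.3801]), 'rotation': array([0.134 , 0.9503, 0.2781, 0.0393])}
```

View pics/w1.png

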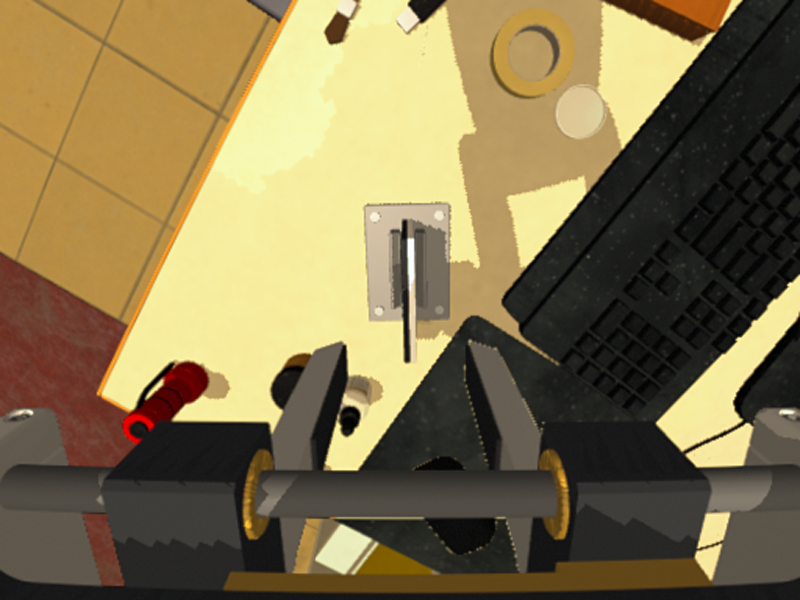

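The wrist view shows the stand corners at (364,204), (449,203), (450,321) and (369,321), and the card's top edge from about (412,235) to (410,362), centred between the fingers.

Run:
```python
from h import *
import pickle;P=pickle.load(open("P.pkl","rb"))
f=lambda p,z:at("wrist",np.array(p)/1.5625,z,P)
S=np.array([f(p,.006) for p in[(364,204),(449,203),(450,321),(369,321)]])
C=np.array([f(p,.111) for p in[(412,225),(410,362)]])
yw=lambda v:np.arctan2(v[1],v[0])
print(S.mean(0),[np.linalg.norm(S[i]-S[i-1]) for i in range(4)],yw(S[1]-S[0]),yw(S[2]-S[3]),yw(S[0]-S[3])-np.pi/2,yw(S[1]-S[2])-np.pi/2)
print(C,C.mean(0),np.linalg.norm(C[1]-C[0]),yw(C[0]-C[1])-np.pi/2)
im=cv2.imread("w.png");c=im[120:240,220:300];cv2.imwrite("pics/w1c.png",cv2.resize(c,None,fx=5,fy=5,interpolation=cv2.INTER_CUBIC))
```

```text
[ 0.5341 -0.3518  0.006 ] [np.float64(0.09988509079081045), np.float64(0.06862933864991291), np.float64(0.10073225893147858), np.float64(0.07019893990306954)] 0.5810684811062667 0.5693336242612458 0.5883370663471932 0.6038117641226246
[[ 0.5107 -0.3121  0.111 ]
 [ 0.557  -0.3862  0.111 ]] [ 0.5338 -0.3492  0.111 ] 0.08742075815964681 0.5587584509841399
```

View pics/w1c.png

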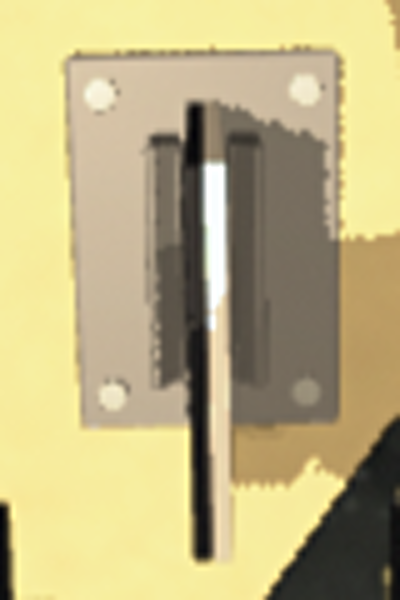

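The crop (5x) shows the rails at x 148-183 and 228-265, midpoint 206, which matches the screw centre (206,243). The card's white top edge is at x 205-230, with black on its left, the robot's side. Now the pick.

Run:
```python
from h import *
import pickle;P=pickle.load(open("P.pkl","rb"))
K=np.array([at("wrist",(220+x/5,120+y/5),.006,P) for x,y in[(100,95),(305,90),(307,392),(113,397)]])
print("screws",K.mean(0),[np.arctan2(*(K[b]-K[a])[1::-1]) for a,b in((0,1),(3,2))])
c=np.array([.5335,-.3518]);q=down(.578)
servo_line([*c,.115],q,rate=.15); servo_line([*c,.078],rate=.08)
f=lambda:(get_obs()["force"],get_obs()["gripper_width"],get_obs()["grip_force"],get_obs()["ee_pos"],get_obs()["t"])
print(f()); move_gripper(0.0,grip_force=12); sleep(.2); print(f())
servo_line([*c,.145],rate=.08); sleep(.3); print(f())
im=get_image("wrist");cv2.imwrite("pics/w2.png",cv2.resize(im,(800,600)))
```

```text
screws [ 0.5345 -0.3522  0.006 ] [np.float64(0.5936998300344825), np.float64(0.596430127876557)]
(array([ 0.0463, -0.5094,  0.218 ]), 0.05006311280480521, 0.0, array([ 0.5333, -0.3516,  0.0774]), 4.1417)
(array([-0.3739,  0.2052,  1.3708]), 0.007751876069527404, 11.994056850671768, array([ 0.5335, -0.3519,  0.0781]), 5.0667)
(array([-0.0055,  0.1379, -0.5264]), 0.007940582171179409, 11.993890553712845, array([ 0.5333, -0.3516,  0.1445]), 6.3583)
```

View pics/w2.png

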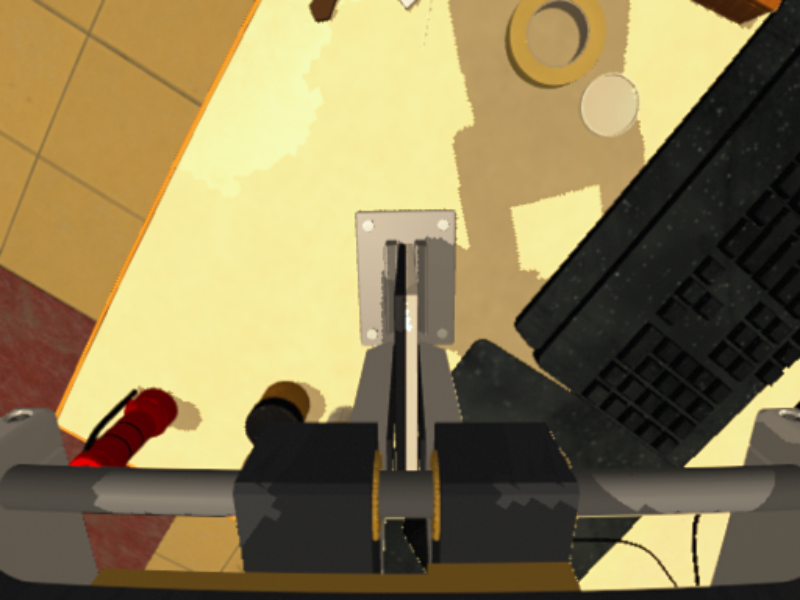

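The wrist picture shows the card gripped at (410,390), upright and clear of the slot between the rails at (405,270). Now I turn it and insert with force checks.

Run:
```python
from h import *
c=np.array([.5336,-.3518]);q=down(.583+np.pi)
j=inverse_kinematics([*c,.145],q);print(j);move_j(j);sleep(.2)
f=lambda:print(get_obs()["force"],get_obs()["ee_pos"],get_obs()["gripper_width"],round(get_obs()["t"],2))
f()
for z in(.118,.108,.100,.093,.087,.0825,.080,.079):
    servo_line([*c,z],q,rate=.04);sleep(.1);f()
    if abs(get_obs()["force"]).max()>8:print("STOP");break
im=get_image("wrist");cv2.imwrite("pics/w3.png",cv2.resize(im,(800,600)))
```

```text
[-0.7182  0.3908  1.4338 -0.      1.3169  1.8404]
[-0.1619 -0.878  -0.418 ] [ 0.5336 -0.3518  0.145 ] 0.008176399103800669 9.26
[-0.9643 -0.5175 -0.5466] [ 0.5339 -0.352   0.1185] 0.00777431245514614 10.18
[-0.0659  0.241   0.0691] [ 0.5336 -0.3518  0.1079] 0.007695741744838835 10.68
[-0.6707 -0.3793  0.3066] [ 0.5336 -0.3518  0.0999] 0.007770426872131293 11.13
[-0.2553 -0.1965 -0.8897] [ 0.5336 -0.3518  0.0929] 0.008143726652183717 11.56
[ 0.1997 -0.0822 -0.8966] [ 0.5336 -0.3518  0.0869] 0.00803213577532915 11.96
[-0.2692  0.3527  0.2948] [ 0.5336 -0.3518  0.0824] 0.007646433930237447 12.32
[-0.1193 -0.6514 -1.1691] [ 0.5336 -0.3518  0.0799] 0.0078077420858885735 12.67
[ 0.1591 -0.7861  0.4052] [ 0.5336 -0.3518  0.079 ] 0.00806308452260554 13.02
```

View pics/w3.png

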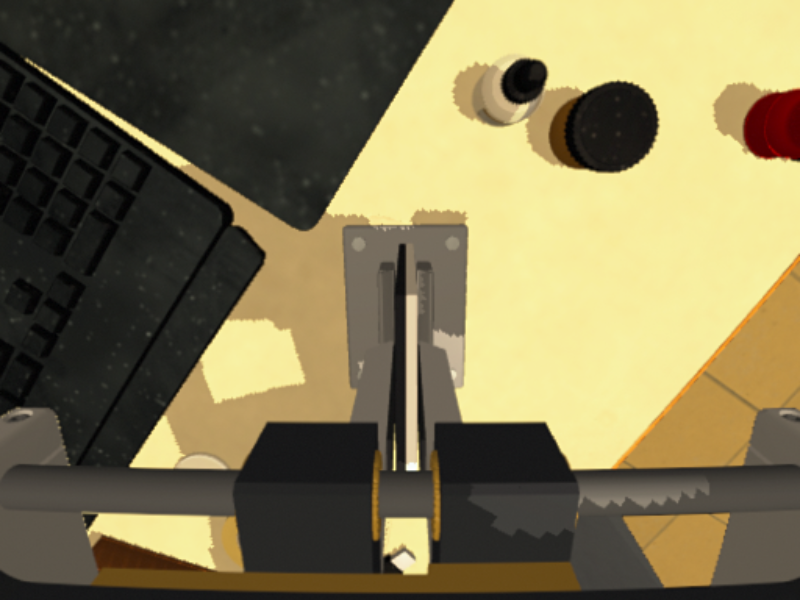

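The picture shows the card between the rails at (405,280), with its black side now towards the keyboard and no resistance felt. I lower it the last millimetre, release it, and hover by the bail, tilted back 20°.

```bash
cat >> h.py <<'E'
YB=.2159; H=np.array([.5677,-.0512,0])+45e-3*np.array([np.cos(YB),np.sin(YB),0]); H[2]=.026
FX=np.array([np.cos(YB),np.sin(YB),0])
def barpose(a,t,off=0.,dz=0.):
    """TCP for lid angle a, tool tilted back by t, off = metres back along tool axis"""
    r=np.hypot(.125,.003);b=np.arctan2(.003,.125)+a
    bar=H-FX*r*np.cos(b)+np.array([0,0,r*np.sin(b)+dz])
    z=-np.cos(t)*np.array([0,0,1.])-np.sin(t)*FX
    y=np.cos(t)*FX-np.sin(t)*np.array([0,0,1.])
    q=np.roll(R.from_matrix(np.c_[np.cross(y,z),y,z]).as_quat(),1)
    return bar+z*(.019-off),q
E
python3 - <<'E'
from h import *
c=[.5336,-.3518];f=lambda:print(get_obs()["force"],get_obs()["ee_pos"],get_obs()["gripper_width"],round(get_obs()["t"],2))
servo_line([*c,.0775],rate=.02);sleep(.1);f()
move_gripper(.03);f();move_gripper(.05);sleep(.2);f()
servo_line([*c,.20],rate=.15)
t=np.radians(20)
p,q=barpose(0,t,.10)
print(p,inverse_kinematics(p,q))
for a in np.radians([0,30,60]):print(a,barpose(a,t),inverse_kinematics(*barpose(a,t)))
move_pose([p[0],p[1],.2],q);move_gripper(.029);move_pose(p,q);sleep(.3);f()
a=get_image("top")
w=get_image("wrist")
A=cv2.resize(a[130:205,265:345],None,fx=5,fy=5,interpolation=cv2.INTER_CUBIC)
A=cv2.copyMakeBorder(A,0,9,0,0,cv2.BORDER_CONSTANT)
W=cv2.resize(w,(400,300));A=A[:300]
W=cv2.copyMakeBorder(W,0,A.shape[0]-300,0,0,cv2.BORDER_CONSTANT) if A.shape[0]>300 else W
cv2.imwrite("pics/chk.png",np.hstack([A,W]));print(A.shape)
E
```

```text
[ 0.3753 -0.3322  2.8338] [ 0.534  -0.3522  0.078 ] 0.008238311436843714 13.42
[ 0.7492 -0.3567 -0.2   ] [ 0.5335 -0.3517  0.0774] 0.029664563595203138 13.97
[ 0.508  -0.4281  0.2765] [ 0.5336 -0.3518  0.0775] 0.05010327389158986 14.69
[ 0.5166 -0.0624  0.1051] [-0.196   0.4404  1.4993 -0.1375  1.5242 -0.3831]
0.0 (array([ 0.4832, -0.0697,  0.0111]), array([-0.1088,  0.6173,  0.7673, -0.1353])) [-0.219   0.5093  1.6281 -0.1491  1.3256 -0.3752]
0.5235987755982988 (array([ 0.501 , -0.0658,  0.0732]), array([-0.1088,  0.6173,  0.7673, -0.1353])) [-0.2064  0.4512  1.559  -0.1416  1.4531 -0.3828]
1.0471975511965976 (array([ 0.5468, -0.0558,  0.1179]), array([-0.1088,  0.6173,  0.7673, -0.1353])) [-0.1771  0.4833  1.4075 -0.1314  1.5751 -0.3721]
[ 0.5059  0.2161 -0.3193] [ 0.5182 -0.0627  0.1071] 0.028922318656749376 18.91
(300, 400, 3)
```

View pics/chk.png

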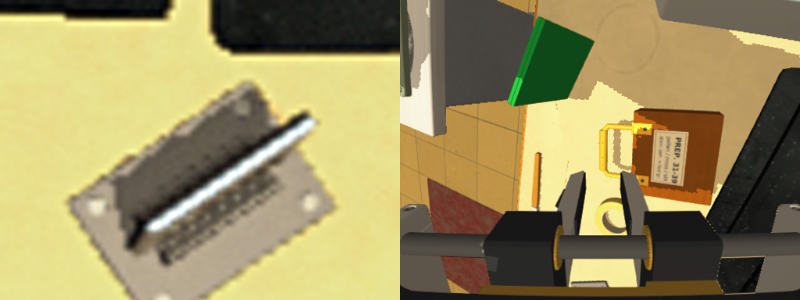

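The left half shows the card upright in the slot, its top edge from (150,225) to (310,122), let go, with the dark strip gone from the robot's side. The right half shows the bail bar at column 605, in line with the midpoint between the fingers at about 600, and the green card well aside at (550,60). I descend and grip.

Run:
```python
from h import *
t=np.radians(20)
f=lambda:print(get_obs()["force"],get_obs()["ee_pos"],get_obs()["gripper_width"],round(get_obs()["t"],2))
for off in(.03,.015,.007,.002):
    p,q=barpose(0,t,off);servo_line(p,q,rate=.06);sleep(.1);f()
    if abs(get_obs()["force"]).max()>8:raise SystemExit("STOP")
w=get_image("wrist")
move_gripper(0,grip_force=15);sleep(.2);f();print(get_obs()["grip_force"])
```

```text
[-0.1575  0.7884 -0.4823] [ 0.4937 -0.0676  0.0397] 0.029198208815859134 20.43
[ 0.5549  0.5637 -0.1135] [ 0.4882 -0.0687  0.0252] 0.02879178380383365 20.93
[ 0.6186  0.0839 -0.4554] [ 0.4855 -0.0692  0.0176] 0.029031777197340382 21.31
[-0.019   0.7643 -0.2343] [ 0.4838 -0.0696  0.013 ] 0.02918721113881113 21.66
[ 4.6103  1.0471 -1.0499] [ 0.485  -0.0694  0.0132] 0.009551762374525687 22.36
14.999288767576218
```

Bar gripped at a width of 9.6 mm. I raise the lid along its arc.

Run:
```python
from h import *
t=np.radians(20)
for a in np.radians(np.arange(6,61,6)):
    p,q=barpose(a,t,.002);p=p+FX*.0012*np.cos(a)+[0,0,.0005*np.sin(a)]
    servo_line(p,q,rate=.05);o=get_obs()
    print(round(np.degrees(a)),o["force"],o["gripper_width"],round(o["t"],2))
    if abs(o["force"]).max()>25:raise SystemExit("STOP")
sleep(.5);o=get_obs();print(o["force"],o["grip_force"],o["ee_pos"]-p,o["t"])
s=get_image("scene");w=get_image("wrist")
S=cv2.resize(s[140:260,140:360],(800,436),interpolation=cv2.INTER_CUBIC)
cv2.imwrite("pics/end.png",S)
cv2.imwrite("w_end.png",w)
```

```text
6 [ 2.5622  0.3865 -1.1554] 0.009409796389814802 22.77
12 [ 2.1615  1.207  -1.1406] 0.009844184565980026 23.19
18 [ 3.2758 -0.1874 -1.5851] 0.009185679982152709 23.61
24 [ 5.51    0.6288 -3.9669] 0.009378784059043173 24.02
30 [ 6.4653  0.9899 -4.3979] 0.009206867289006371 24.43
36 [ 7.307   0.8345 -6.6325] 0.009389769228474794 24.83
42 [ 8.0065  0.8326 -9.608 ] 0.009333598460439275 25.24
48 [  8.1824   1.0243 -11.7737] 0.009123031408032306 25.65
54 [  8.5561   0.031  -12.6079] 0.009513043629394854 26.06
60 [  6.7879  -1.0109 -13.0784] 0.009172731206457329 26.47
[  7.0705  -0.8217 -12.3815] 14.99797984957695 [-0.0004 -0.0001 -0.0035] 26.9667
```

View pics/end.png

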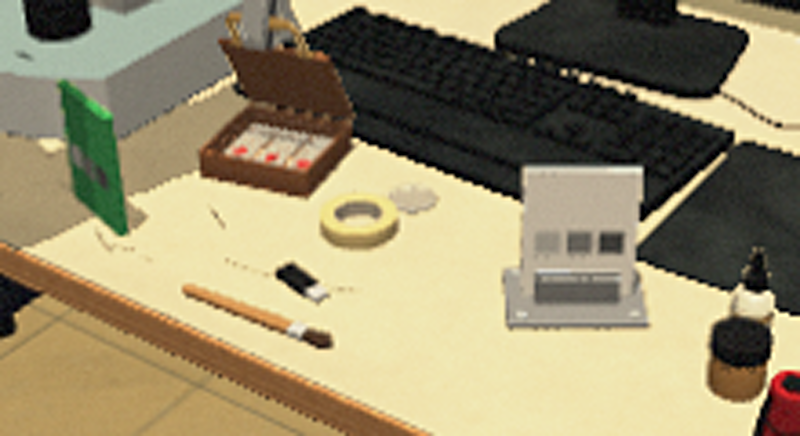

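The picture shows the card in its stand with the white, patched face towards the robot (580,220), the lid raised by its bail at (285,75), and the bystanders in place. By kinematics the lid is at 60° ± 2°. I ease off the outward pull slightly, check that it's still, and hand in.

Run:
```python
from h import *
p,q=barpose(np.radians(60),np.radians(20),.002);p=p+FX*.0016-[0,0,.0015]
servo_line(p,q,rate=.01);sleep(1)
o=get_obs();print(o["force"],o["grip_force"],o["gripper_width"],o["ee_pos"]-p,abs(o["qvel"]).max(),o["t"])
print(sign_off())
```

```text
[  5.4303  -1.3191 -11.4703] 14.997778236865997 0.009417693155963108 [ 0.0002  0.     -0.0008] 0.00203463722515333 28.4333
the job is handed in; nothing more can be done
None
```

The job is handed in: the card stands let go in its slot with the white face towards the robot, and the gripper is holding the lid still at about 60°, an angle worked out from the arm's pose, with 28 s of the 72 s used; no verdict was returned.

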